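# Open the pressure cap of a bench pot

## Robot

A 6-joint arm with a two-finger parallel gripper is mounted at the origin on a cart in front of the work surface, level with it; the furniture and walls round the work are solid. World frame = base frame: x ahead of the robot, y to its left, z up, the work surface at z = 0. Lengths are in m, angles in rad, forces in N, time in s.
With the tool pointing down it reaches from about 0.25 to 0.8 m from the base axis. Payload 8.5 kg.
Tool frame: the origin (TCP) lies midway between the tips of the shut fingers; the grasp point (between the pads) lies 19 mm behind it; z points along the fingers, y is the line along which they close (so a half turn about z gives the same grasp; the last joint's range is limited). The gripper opens to 85 mm and grips with 20 to 120 N. Pads are 22 mm wide; open, the fingers measure 114 mm over their backs; the gripper's body (76 mm by 85 mm) begins 54 mm behind the grasp point. The pads swing forward as they close: fully open they stand 13 mm farther back than shut.
Start: joints at [-1.134, 0.238, -0.013, 1.319, 0, 1.571], TCP at [0.222, -0.476, 0.231] pointing down, gripper open.
Joint ranges: [-2.66, 2.66], [-1.03, 1.9], [-1.14, 1.46], [-1.82, 2.27], [-1.45, 1.34], [-3.14, 3.14]. Speed limits (rad/s): [2.22, 2.22, 2.79, 3.14, 3.14, 3.14].

## Interface

Orientations are given as a unit quaternion [x, y, z, w].
In Python, from workcell import ctrl gives the robot as it stands.
- The arm moves only by the shell command python3 -m creep 'ROWS' [OPENING] [FORCE]. ROWS is JSON, one flat list of numbers, 6 for each row, row after row: the shift along the tool's x, y, z in m, then the turn, a rotation vector about the tool's x, y, z in rad. In form: [dx, dy, dz, rx, ry, rz, dx, dy, dz, rx, ry, rz, ...]. A call has 1 to 12 rows; each row is the pose to reach, as a shift and turn from the pose commanded when the call began, along the tool's axes at that moment; what a row does not reach only later rows make up. A row lasts 1/12 s, in which the tool goes at most 41.7 mm and 7.16 degrees, less where a joint would pass 70% of its speed; a pose out of reach is approached as far as the arm can. A call with a gripper value outside its range is refused whole. OPENING is the finger opening in m, from 0 to 0.0854, set as the call begins (- or left out, the last holds). The fingers move at their own pace and stop on an object; FORCE is the grip in N (left out, the last holds). Time passes only in rows, so rows that repeat a pose let the fingers close. It gives the time, the measured TCP pose, the force, the opening and the grip force at its end, in the units of the state.
- ctrl.sense(): the state, without advancing time (a new reading comes with each control period).
- ctrl.capture(name): name is "scene" or "top"; returns a dict with "frame" (420x560x3 uint8, blue, green, red), "intrinsics" (3x3 intrinsics, pixels), "camera_from_world" (4x4, takes a point from world to camera coordinates). Camera axes: x right, y down, z forward; pixel columns grow to the right and rows downward; lengths in m; the calibration is good to about 2 mm. A picture is of the moment at which its call begins. There is no depth.
- ctrl.close_job(): hands the job in; it is judged then, once.
The state is a dict: "t": time; "joint_positions": joint angles; "dq": joint speeds; "joint_torque": joint torques, N m; "eef_pos": TCP position; "tool_rot": TCP orientation; "force": force on the tool from outside, world axes, zero at the start; "moment": the same for the moment, N m; "finger_gap": opening from 0.0 (shut) to 1.0 (fully open); "gripper_force": force on a finger pad.
Only numpy, scipy, OpenCV 4.12 (cv2) and the standard library are available. Lean on these libraries where they do the work, as an engineer would, in place of code of your own. Each camera call takes 0.05 s, during which the arm holds its last target. There are 200 camera calls.

## Task

Take the pressure cap off the blue pot: turn it anticlockwise (seen from above) to its first stop without pressing, then press it down until it bottoms firmly and, keeping it down, turn it past the stop to the release slot, and lift it out. Work by feel and never force the cap against its stops or press it much harder than its spring asks. Set it down gently, standing upright on its foot in the grey tray, let go, and leave the things around alone.

Things in the scene. Friction and masses are not known exactly. Their poses are not given: they have to be found in the camera images.
- pot: Blue pressure pot fixed to the bench, 120 mm across its foot, 120 mm high to the top of its open steel neck (53 mm across). Origin at the centre of its underside, z up. The small white dial on its side looks to its -x. Pressing or turning the cap with more than 40 N between cap and pot damages it; a turning moment of 0.2 Nm against a stop is plenty.
- pot_neck (a point): Centre of the top of the pot's neck, 120 mm above the bench. The locked cap's grip point is 34 mm above it. The cap has 1.5 mm of play to each side in the neck and is clear of the neck when raised by 25 mm.
- cap_grip (a point): Centre, half-way up, of the cap's black grip bar: 50 mm long along x, 13 mm thick along y, 26 mm high, standing on a steel disc 59 mm across, 8 mm thick, whose top is 13 mm below this point. The cap weighs about 0.16 kg.
- cap_mark (a point): Red mark on the cap's rim, 29 mm out along the cap's +x. Angle of the cap: from the pot's x to the cap's x, anticlockwise from above. It starts locked at -3 to 9 deg. The first stop, a solid tooth that lets the cap pass only when pressed down, is felt at 18 to 20 deg. The release slot is at 64 deg (60 to 69 will do), a solid end stop at about 70 deg.
- cap_lug (a point): Tip of one of the two brass lugs under the pot's rim, along the cap's +x, 22.5 mm out. To pass the tooth the lugs must go down 2.5 to 9.5 mm: it differs from pot to pot and cannot be seen. The cap bottoms firmly 1.8 mm deeper than that (4.3 to 11.3 mm down). A spring pushes the cap up with 6 N when locked, 0.7 N more per mm down; 16 to 20 N of push finds the bottom.
- cap_foot (a point): Centre of the underside of the cap's brass foot (29 mm across, flat), 54 mm below cap_grip. In the release slot the spring lifts the cap about 5 mm above its locked height when it is let up.
- tray: Square grey tray, 120 x 120 mm, fixed to the bench, walls 16 mm high and 4 mm thick. Origin at the centre of its underside; its inner floor is 4 mm above that.
- marker: Red marker pen, 125 x 18 x 20 mm, lying on the bench; a bystander. Origin at the centre of its underside.
- tin: Round grease tin, 63 mm across, 43 mm high; a bystander. Origin at the centre of its underside.
- plug: Steel plug gauge standing on end, 35 mm across, 102 mm high; a bystander. Origin at the centre of its underside.
Not all that is in view belongs to the job. What is shaped like the part that bears cap_grip but green, pink or purple is not meant.

How it is judged:
On the way, in this order (a step that is already met when the one before it is completed fails the run):
1. the cap is turned to its first stop (14 deg or more) while still up, less than 1.5 mm below its locked height (y of cap_mark in the frame of pot between 0.007 and 0.014 m and z of cap_grip in the frame of pot between 0.1525 and 0.157 m and x of cap_grip in the frame of pot between -0.006 and 0.006 m and y of cap_grip in the frame of pot between -0.006 and 0.006 m), for 0.2 s.
2. the cap, still in the neck, is turned past the stop to the release slot (56 deg or more) (y of cap_mark in the frame of pot above 0.024 m and z of cap_grip in the frame of pot below 0.164 m and x of cap_grip in the frame of pot between -0.006 and 0.006 m and y of cap_grip in the frame of pot between -0.006 and 0.006 m), for 0.1 s.
At the end, for the whole second after the job is handed in: The cap stands upright (within 0.1 rad) and at rest on its foot on the tray's floor (foot within 3 mm of the floor, its centre within 45 mm of the tray's centre along either side), released by the fingers (x of cap_foot in the frame of tray between -0.045 and 0.045 m and y of cap_foot in the frame of tray between -0.045 and 0.045 m and z of cap_foot in the frame of tray between 0.001 and 0.007 m and angle between cap_grip's own z axis and vertical below 0.1 rad and linear speed of cap below 0.02 m/s and contact force between the fingers and cap below 0.1 N); the robot touches nothing.
It fails at once if the cap is forced: more than 40 N between cap and pot (contact force between cap and pot above 40 N).
It fails at once if the cap is slammed into the tray: more than 80 N between cap and tray (contact force between cap and tray above 80 N).
It fails at once if the cap is dropped into the tray: let go with its foot more than 12 mm above the tray floor (horizontal distance between cap_foot and tray below 0.08 m and z of cap_foot in the frame of tray above 0.016 m and contact force between the fingers and cap below 0.05 N).
It fails at once if the marker pen, grease tin or plug gauge is moved by more than 15 mm or tipped (distance of any of marker, tin, plug from where it was at the start of the episode above 0.015 m or angle between any of marker, tin, plug's own z axis and vertical above 0.3 rad).
It also fails if it takes over 72 s, if anything falls off the work surface, if the arm or the gripper's body presses on something with over 40 N, if the wrist force passes 120 N, or if a joint passes its speed limit or range.

## Working session

There is one attempt and no reset: what is moved stays moved. The work goes in short steps, Python scripts to look and compute and a shell command to move; the robot and the scene stay as the last step left them, time stands still between calls to the robot, and variables do not carry over. Pictures are saved under pics/ and viewed, at most 10 in all, crops included, and the job is handed in when it is done.

```bash
mkdir -p pics; ls
python3 - <<'E'
from workcell import ctrl
import cv2,numpy as np
for n in("scene","top"):
    c=ctrl.capture(n); cv2.imwrite(f"pics/{n}0.png",c["frame"]); np.savez(f"{n}0.npz",**c)
    print(n,np.round(c["intrinsics"],1).tolist(),np.round(c["camera_from_world"],3).tolist())
s=ctrl.sense();print(s)
E
```

```text
pics
scene [[428.5, 0.0, 280.2], [0.0, 428.5, 209.3], [0.0, 0.0, 1.0]] [[-0.374, 0.927, -0.007, 0.187], [0.63, 0.248, -0.736, -0.213], [-0.681, -0.28, -0.677, 1.734], [0.0, 0.0, 0.0, 1.0]]
top [[413.7, 0.0, 281.7], [0.0, 413.7, 218.1], [0.0, 0.0, 1.0]] [[0.021, -1.0, 0.0, -0.019], [-0.988, -0.021, -0.151, 0.464], [0.151, 0.003, -0.989, 1.114], [0.0, 0.0, 0.0, 1.0]]
{'t': 0.1, 'joint_positions': array([-1.13399951e+00,  2.38699429e-01, -1.41694101e-02,  1.31917631e+00,
       -2.12779352e-05,  1.57080033e+00]), 'dq': array([ 0.00012887,  0.00047812,  0.00344796,  0.00047519, -0.00116356,
       -0.00022329]), 'joint_torque': array([ 9.26419561e-04, -5.39723396e+01,  3.46997237e+01,  1.34523801e-02,
        8.83836560e-05,  7.87242357e-06]), 'eef_pos': array([ 0.22193564, -0.47538133,  0.23075332]), 'tool_rot': array([ 9.76245954e-01,  2.16664364e-01, -1.45676543e-04, -6.07274196e-04]), 'force': array([ 0.94789273,  0.47857277, -0.20436149]), 'moment': array([-0.0025729 ,  0.0120438 ,  0.02181261]), 'gripper_force': 0.0, 'finger_gap': 1.0007929522594101}
```

View pics/scene0.png

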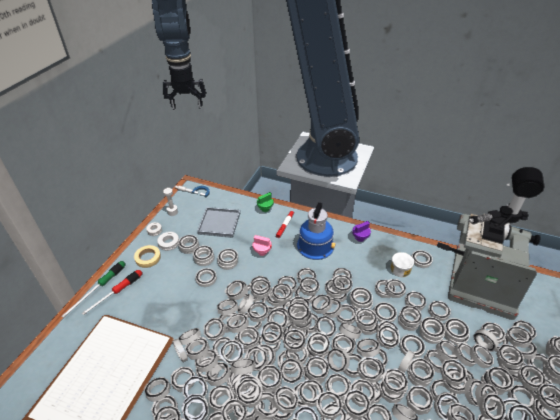

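View pics/top0.png

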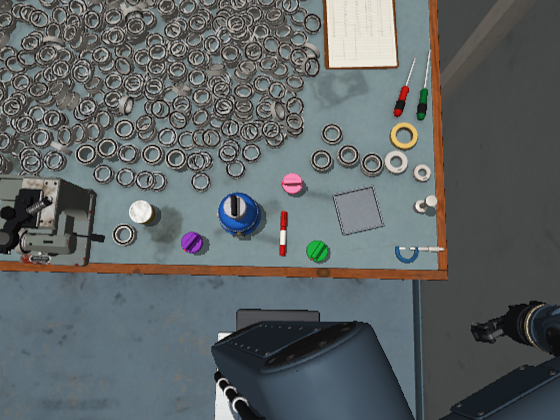

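The candidates for the cap, by top pixel, are the black bar on the blue pot (237,205), green (318,250), pink (292,183) and purple (192,242). I choose the black one on the pot. The tray is at (358,210), the marker at (283,233), the tin at (141,211), and the plug probably at (430,203). Next is a close crop of the cap.

Run:
```python
import cv2,numpy as np
a=cv2.imread("pics/top0.png")[175:245,200:275]; b=cv2.imread("pics/scene0.png")[195:265,280:355]
f=lambda i:cv2.resize(i,None,fx=8,fy=8,interpolation=cv2.INTER_CUBIC)[:, :]
cv2.imwrite("pics/crop0.png",cv2.resize(np.hstack([f(a)[:, :],f(b)]),(800,373)))
cv2.imwrite("pics/crop1.png",f(a))
```

```text
(no output)
```

View pics/crop1.png

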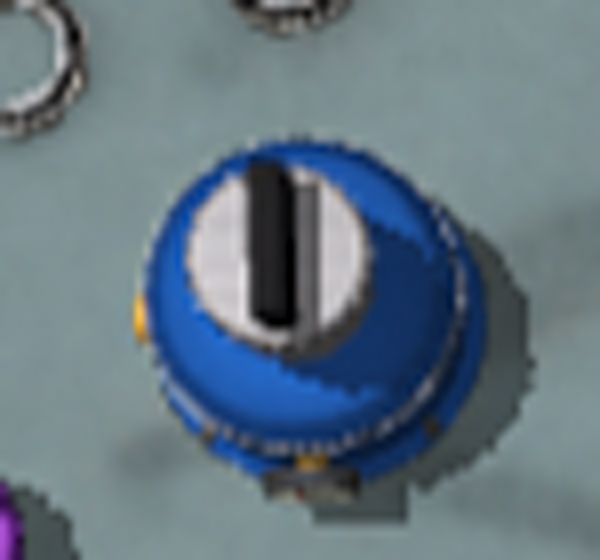

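View pics/crop0.png

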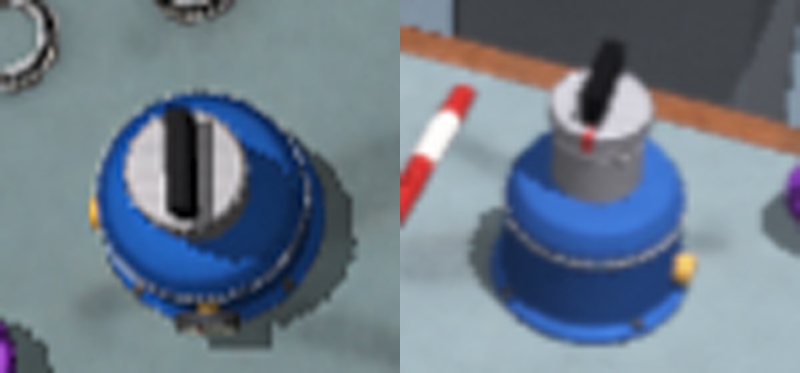

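The crops show the black grip bar on the steel disc in the blue pot's neck. The disc centre is at top ≈(234.8,207.1) and scene ≈(317.7,214.3). The red mark faces away from the robot, towards the scene camera. The dial faces the robot at top ≈(239,233), so the pot's x is about world +x.

```bash
cat > h.py <<'E'
import numpy as np, cv2
from scipy.spatial.transform import Rotation as R
def load(n): return np.load(n+".npz")
def ray(c,u,v):
    T=c["camera_from_world"];d=T[:3,:3].T@np.linalg.solve(c["intrinsics"],[u,v,1.]);return -T[:3,:3].T@T[:3,3],d
def onz(c,u,v,z):
    o,d=ray(c,u,v);return np.round((o+d*(z-o[2])/d[2])[:2],4)
def tri(*l):
    A=np.zeros((3,3));b=np.zeros(3)
    for c,u,v in l:
        o,d=ray(c,u,v);d/=np.linalg.norm(d);P=np.eye(3)-np.outer(d,d);A+=P;b+=P@o
    return np.round(np.linalg.solve(A,b),4)
def proj(c,p):
    q=c["camera_from_world"][:3]@np.r_[p,1];q=c["intrinsics"]@q;return np.round(q[:2]/q[2],1)
E
python3 - <<'E'
from h import *
t=load("top0");s=load("scene0")
print("cams",ray(t,0,0)[0],ray(s,0,0)[0])
print("disc",onz(t,234.75,207.1,.141),onz(s,317.7,214.3,.141),tri((t,234.75,207.1),(s,317.7,214.3)))
# bar top face ends in top image
print("barends top", onz(t,200+268/8,175+163/8,.167),onz(t,200+276/8,175+322/8,.167))
k=5.333
print("bar scene", onz(s,280+213/k,195+43/k,.167),onz(s,280+190/k,195+100/k,.167))
print("mark", onz(s,280+188/k,195+133/k,.141))
print("pot foot", onz(t,239,213,0.1), "dial",onz(t,239,232.7,.045))
print("tray",[onz(t,*p,.016) for p in((332,192),(376,186),(384,229),(341,236))])
print("plug",onz(t,430,203,.102),onz(t,420,206,0))
E
```

```text
cams [ 0.29166589 -0.01248319  1.17106654] [1.3853033  0.36504541 1.01799239]
disc [0.4741 0.1096] [0.482  0.1147] [0.4751 0.1116 0.1338]
barends top [0.4989 0.1107] [0.4492 0.1063]
bar scene [0.4599 0.113 ] [0.5088 0.1158]
mark [0.5077 0.1156]
pot foot [0.4659 0.1027] dial [0.4202 0.1066]
tray [array([ 0.5458, -0.1512]), array([ 0.5659, -0.2769]), array([ 0.4425, -0.2977]), array([ 0.4202, -0.1768])]
plug [ 0.5027 -0.3985] [ 0.5135 -0.4063]
```

```bash
python3 -m creep '[0.03,-0.026,0,0,0,0, 0.06,-0.053,0,0,0,0.05, 0.09,-0.08,0,0,0,0.1, 0.12,-0.106,0,0,0,0.15, 0.15,-0.132,0,0,0,0.2, 0.18,-0.159,0,0,0,0.25, 0.21,-0.185,0,0,0,0.3, 0.24,-0.212,0,0,0,0.35, 0.26,-0.23,0,0,0,0.35, 0.27,-0.24,0,0,0,0.35, 0.27,-0.24,0,0,0,0.35]' 0.06; python3 -c "
from workcell import ctrl
print(ctrl.sense()['joint_positions'])"
```

```text
t: 1.02
eef_pos: [0.3657, -0.1416, 0.2312]
tool_rot: [0.999, 0.045, -0.0, -0.0]
force: [-0.1, -0.4, 0.5]
finger_gap: 0.704
gripper_force: 0.0
[-3.69916565e-01  1.02956417e-02 -2.83182511e-01  1.27774172e+00
  6.72808298e-04  2.68127307e+00]
```

```bash
python3 -m creep '[0.012,-0.022,0,0,0,-0.12, 0.024,-0.044,0,0,0,-0.24, 0.036,-0.066,0,0,0,-0.36, 0.048,-0.088,0,0,0,-0.48, 0.06,-0.11,0,0,0,-0.6, 0.072,-0.132,0,0,0,-0.72, 0.084,-0.154,0,0,0,-0.84, 0.096,-0.176,0,0,0,-0.96, 0.108,-0.198,0,0,0,-1.08, 0.12,-0.22,0,0,0,-1.2, 0.13,-0.235,0,0,0,-1.32, 0.1348,-0.2419,0,0,0,-1.44]' && python3 -m creep '[0,0,0,0,0,-0.12, 0,0,0,0,0,-0.24, 0,0,0,0,0,-0.36, 0,0,0,0,0,-0.48, 0,0,0,0,0,-0.6, 0,0,0,0,0,-0.72, 0,0,0,0,0,-0.84, 0,0,0,0,0,-0.96, 0,0,0,0,0,-1.08, 0,0,0,0,0,-1.2, 0,0,0,0,0,-1.32, 0,0,0,0,0,-1.44]' && python3 -m creep '[0,0,0,0,0,-0.12, 0,0,0,0,0,-0.22, 0,0,0,0,0,-0.24, 0,0,0,0,0,-0.24]'
python3 - <<'E'
from workcell import ctrl
from h import *
st=ctrl.sense();print(st['joint_positions'],R.from_quat(st['tool_rot']).as_matrix().round(3).tolist(),st['eef_pos'])
im=[]
for n in("scene","top"):
    c=ctrl.capture(n);np.savez(n+"1.npz",**c);x=st['eef_pos'];print(n,proj(c,x))
    u,v=proj(c,[.478,.1115,.16]).astype(int);print(u-32,v-40)
    im.append(cv2.resize(c["frame"][v-40:v+40,u-32:u+32],None,fx=6,fy=6,interpolation=cv2.INTER_CUBIC))
cv2.imwrite("pics/c2.png",np.hstack(im))
E
```

```text
t: 2.02
eef_pos: [0.4795, 0.1098, 0.2308]
tool_rot: [0.72, 0.694, -0.0, -0.0]
force: [0.6, -0.5, 0.7]
finger_gap: 0.7
gripper_force: 0.0
t: 3.02
eef_pos: [0.4786, 0.1078, 0.231]
tool_rot: [0.085, 0.996, -0.0, -0.0]
force: [0.7, -0.3, -0.5]
finger_gap: 0.7
gripper_force: 0.0
t: 3.35
eef_pos: [0.4785, 0.108, 0.2311]
tool_rot: [-0.032, 1.0, -0.0, -0.0]
force: [0.5, -0.8, 0.5]
finger_gap: 0.702
gripper_force: 0.0
[ 2.22024492e-01  1.79751885e-01 -9.02741151e-02  1.30135751e+00
 -3.53517230e-05  1.58904600e-01] [[-0.998, -0.063, -0.001], [-0.063, 0.998, -0.0], [0.001, -0.0, -1.0]] [0.47854749 0.10801912 0.23108279]
scene [317.5 189.9]
285 168
top [231.1 198.4]
201 164
```

View pics/c2.png

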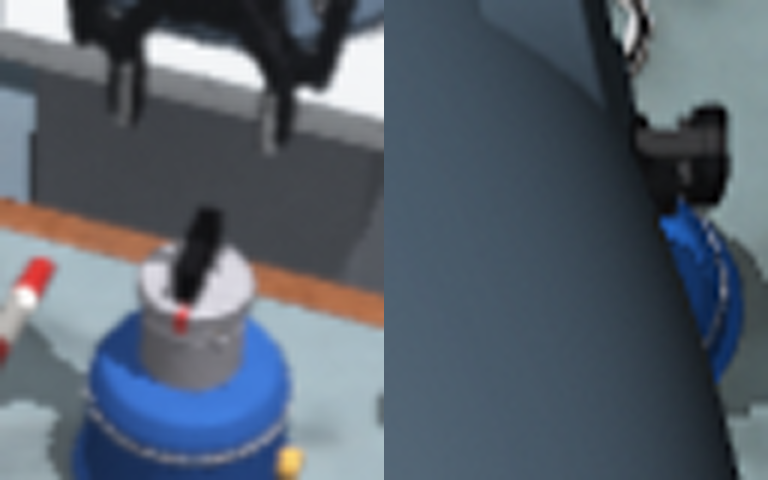

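The close view shows the open fingers straddling the cap bar (scene tips ≈(306,188) and (330,193), bar between them). I shift 3.5 mm in y and descend.

```bash
python3 -m creep '[0,0.002,0.012,0,0,0, 0,0.0035,0.027,0,0,0, 0,0.0035,0.042,0,0,0, 0,0.0035,0.057,0,0,0, 0,0.0035,0.068,0,0,0, 0,0.0035,0.076,0,0,0, 0,0.0035,0.082,0,0,0, 0,0.0035,0.085,0,0,0, 0,0.0035,0.085,0,0,0, 0,0.0035,0.085,0,0,0]' && python3 -m creep '[0,0,0,0,0,0, 0,0,0,0,0,0, 0,0,0,0,0,0]' 0.025 20
python3 - <<'E'
from workcell import ctrl
from h import *
st=ctrl.sense();print(st['force'],st['moment'])
c=ctrl.capture("scene");cv2.imwrite("pics/c3.png",cv2.resize(c["frame"][170:250,270:365],None,fx=8,fy=8,interpolation=cv2.INTER_CUBIC))
E
```

```text
t: 4.28
eef_pos: [0.4785, 0.1122, 0.1467]
tool_rot: [-0.032, 0.999, 0.0, 0.0]
force: [-0.4, 0.5, 0.4]
finger_gap: 0.702
gripper_force: 0.0
t: 4.53
eef_pos: [0.4785, 0.1122, 0.1468]
tool_rot: [-0.033, 0.999, 0.0, 0.0]
force: [-0.5, -0.3, 0.2]
finger_gap: 0.298
gripper_force: 0.0
[-0.50488583 -0.25076038  0.21636336] [-0.01066438  0.02434938 -0.01045017]
```

View pics/c3.png

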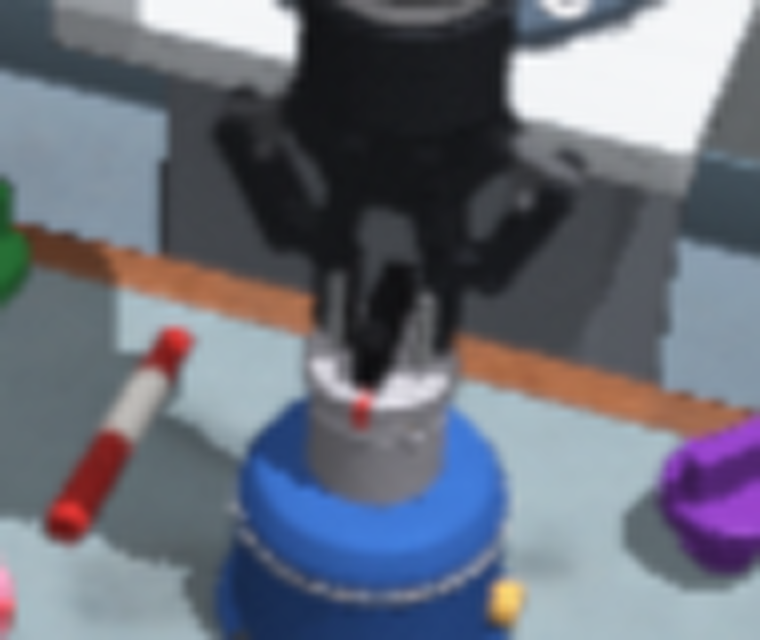

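The bar stands between the pads, roughly centred, with the tips just above the disc. I close lightly and feel for an offset.

```bash
python3 -m creep '[0,0,0,0,0,0, 0,0,0,0,0,0, 0,0,0,0,0,0, 0,0,0,0,0,0]' 0.0 30; python3 -c "
from workcell import ctrl
s=ctrl.sense();print(s['force'],s['moment'])"
```

```text
t: 4.92
eef_pos: [0.4784, 0.1122, 0.1466]
tool_rot: [-0.033, 0.999, 0.0, 0.0]
force: [-0.3, -0.1, 4.4]
finger_gap: 0.142
gripper_force: 34.6
[-0.27225817 -0.12346681  4.42606579] [-0.21855176  0.13625811 -0.06390301]
```

```bash
g(){ grep -E "eef_pos|force:" | grep -v gripper | tr '\n' ' '; echo; }
python3 -m creep '[0.0007,0,-0.0003,0,0,0, 0.0007,0,-0.0003,0,0,0]' - 50|g; python3 -m creep '[0.0007,0,0,0,0,0, 0.0007,0,0,0,0,0]'|g; python3 -m creep '[-0.0021,0,0,0,0,0, -0.0021,0,0,0,0,0]'|g;  python3 -m creep '[-0.0007,0,0,0,0,0, -0.0007,0,0,0,0,0]'|g;  python3 -c "
from workcell import ctrl
s=ctrl.sense();print(s['force'],s['moment'])"
```

```text
eef_pos: [0.4782, 0.1121, 0.1467] force: [3.2, -0.9, 0.4] 
eef_pos: [0.4777, 0.1122, 0.1467] force: [4.3, -0.2, -0.6] 
eef_pos: [0.4785, 0.1122, 0.1466] force: [0.0, -0.8, 5.0] 
eef_pos: [0.4791, 0.1123, 0.1465] force: [-2.0, -0.6, 3.9] 
[-1.95232988 -0.59864614  3.92029636] [-0.03109889  0.65461491 -0.01296885]
```

```bash
cat > m.sh <<'E'
python3 - <<'E'
from workcell import ctrl
from h import *
s=ctrl.sense();m=R.from_quat(s['tool_rot']).as_matrix()
print("t%.2f"%s['t'],"p",(s['eef_pos']*1e3).round(1),"yaw%.2f"%(np.degrees(np.arctan2(m[1,0],m[0,0]))%360-180),"F",s['force'].round(1),"M",s['moment'].round(3),"g%.3f"%s['finger_gap'],s['gripper_force'].round(0))
E
E
python3 -m creep '[0.0014,0,0,0,0,0, 0.0014,0,-0.0003,0,0,0]' >/dev/null; bash m.sh
python3 -m creep '[0,0,0,0,0,-0.035, 0,0,0,0,0,-0.035]' >/dev/null; bash m.sh
python3 -m creep '[0,0,0,0,0,-0.035, 0,0,0,0,0,-0.035]' >/dev/null; bash m.sh
python3 -m creep '[0,0,0,0,0,-0.035, 0,0,0,0,0,-0.035]' >/dev/null; bash m.sh
python3 -m creep '[0,0,0,0,0,-0.035, 0,0,0,0,0,-0.035]' >/dev/null; bash m.sh
```

```text
Traceback (most recent call last):
AttributeError: 'float' object has no attribute 'round'
Traceback (most recent call last):
AttributeError: 'float' object has no attribute 'round'
Traceback (most recent call last):
AttributeError: 'float' object has no attribute 'round'
Traceback (most recent call last):
AttributeError: 'float' object has no attribute 'round'
Traceback (most recent call last):
AttributeError: 'float' object has no attribute 'round'
```

```bash
sed -i "s/s\['gripper_force'\].round(0)/round(float(s['gripper_force']))/" m.sh; bash m.sh
python3 -m creep '[0,0,0,0,0,-0.02, 0,0,0,0,0,-0.02]' >/dev/null; bash m.sh
```

```text
t6.42 p [478.2 112.3 146.8] yaw11.74 F [ 1.7  0.8 -2. ] M [ 0.289 -0.369  0.038] g0.138 54
t6.58 p [478.2 112.3 146.8] yaw12.91 F [ 2.5  2.1 -2.9] M [ 0.347 -0.329 -0.043] g0.140 54
```

```bash
for i in 1; do
python3 -m creep '[0,0,0,0,0,-0.02, 0,0,0,0,0,-0.02]' >/dev/null; bash m.sh
python3 -m creep '[0,0,0,0,0,-0.02, 0,0,0,0,0,-0.02]' >/dev/null; bash m.sh
python3 -m creep '[0,0,0,0,0,-0.02, 0,0,0,0,0,-0.02]' >/dev/null; bash m.sh; done
```

```text
t6.75 p [478.2 112.3 146.8] yaw14.11 F [ 1.6  1.9 -2.7] M [ 0.329 -0.294  0.001] g0.140 54
t6.92 p [478.1 112.2 146.8] yaw15.28 F [ 0.9  2.2 -3.5] M [ 0.428 -0.273 -0.036] g0.140 54
t7.08 p [478.1 112.2 146.8] yaw16.43 F [ 0.6  1.6 -4.4] M [ 0.462 -0.166 -0.019] g0.139 54
```

```bash
for i in 1; do
python3 -m creep '[0,0,0.0002,0,0,-0.02, 0,0,0.0002,0,0,-0.02]' >/dev/null; bash m.sh
python3 -m creep '[0,0,0,0,0,-0.02, 0,0,0,0,0,-0.02]' >/dev/null; bash m.sh
python3 -m creep '[0,0,0,0,0,-0.02, 0,0,0,0,0,-0.02]' >/dev/null; bash m.sh; done
```

```text
t7.25 p [478.1 112.2 146.8] yaw17.58 F [-0.1  1.  -1.9] M [ 0.366  0.032 -0.047] g0.136 54
t7.42 p [478.1 112.1 146.8] yaw18.72 F [-1.2  1.7 -2.1] M [ 0.332  0.111 -0.021] g0.134 54
t7.58 p [478.2 112.1 146.8] yaw19.87 F [-0.6  1.  -1.6] M [0.231 0.182 0.047] g0.140 54
```

```bash
for i in 1; do
python3 -m creep '[0,0,0,0,0,-0.02, 0,0,0,0,0,-0.02]' >/dev/null; bash m.sh
python3 -m creep '[0,0,0,0,0,-0.02, 0,0,0,0,0,-0.02]' >/dev/null; bash m.sh
python3 -m creep '[0,0,0,0,0,-0.02, 0,0,0,0,0,-0.02]' >/dev/null; bash m.sh; done
```

```text
t7.75 p [478.3 112.1 146.8] yaw21.02 F [-1.   0.8 -0.6] M [ 0.231  0.18  -0.038] g0.134 55
t7.92 p [478.3 112.  146.7] yaw22.15 F [-0.7 -0.2 -0.7] M [ 0.048  0.07  -0.107] g0.139 55
t8.08 p [478.4 112.1 146.8] yaw23.29 F [-0.3 -1.3 -1.2] M [-0.1    0.06  -0.232] g0.144 55
```

The moment rises to 0.23 Nm at tool yaw 23.3, so that is the first stop, touched at about 21.7. I ease back, hold, then grip harder and press in small steps.

```bash
for i in 1; do
python3 -m creep '[0,0,0,0,0,0.02, 0,0,0,0,0,0.025, 0,0,0,0,0,0.025]' - 90 >/dev/null; bash m.sh
python3 -m creep '[0,0,0.001,0,0,0, 0,0,0.001,0,0,0]' >/dev/null; bash m.sh
python3 -m creep '[0,0,0.001,0,0,0, 0,0,0.001,0,0,0]' >/dev/null; bash m.sh
python3 -m creep '[0,0,0.001,0,0,0, 0,0,0.001,0,0,0]' >/dev/null; bash m.sh
done
```

```text
t8.33 p [478.4 112.1 146.8] yaw21.74 F [ 0.5 -1.9  1.7] M [-0.318  0.109 -0.051] g0.127 90
t8.50 p [478.5 112.1 146. ] yaw21.79 F [-0.9 -1.6  4.1] M [-0.386  0.29  -0.029] g0.128 91
t8.67 p [478.5 112.1 145.1] yaw21.78 F [-2.1 -1.1  5.2] M [-0.344  0.322 -0.026] g0.129 91
t8.83 p [478.5 112.1 144.2] yaw21.79 F [-1.6 -1.8  6.6] M [-0.399  0.373 -0.05 ] g0.129 91
```

```bash
for i in 1; do
python3 -m creep '[0,0,0.0007,0,0,0, 0,0,0.0007,0,0,0]' >/dev/null; bash m.sh
python3 -m creep '[0,0,0.0007,0,0,0, 0,0,0.0007,0,0,0]' >/dev/null; bash m.sh
python3 -m creep '[0,0,0.0007,0,0,0, 0,0,0.0007,0,0,0]' >/dev/null; bash m.sh
done
```

```text
t9.00 p [478.5 112.1 143.5] yaw21.79 F [-1.5 -1.3  7.1] M [-0.412  0.451  0.011] g0.126 91
t9.17 p [478.5 112.1 142.9] yaw21.79 F [-1.6 -2.2  6.4] M [-0.424  0.453 -0.03 ] g0.128 91
t9.33 p [478.5 112.1 142.2] yaw21.79 F [-1.2 -1.7  7.8] M [-0.44   0.466 -0.039] g0.131 91
```

```bash
for i in 1; do
python3 -m creep '[0,0,0.0007,0,0,0, 0,0,0.0007,0,0,0]' >/dev/null; bash m.sh
python3 -m creep '[0,0,0.0007,0,0,0, 0,0,0.0007,0,0,0]' >/dev/null; bash m.sh
python3 -m creep '[0,0,0.0007,0,0,0, 0,0,0.0007,0,0,0]' >/dev/null; bash m.sh
done
```

```text
t9.50 p [478.5 112.1 141.5] yaw21.79 F [-1.7 -2.5  8.2] M [-0.378  0.461  0.051] g0.124 91
t9.67 p [478.5 112.2 140.9] yaw21.79 F [-2.6 -0.8  8.7] M [-0.449  0.523  0.005] g0.126 91
t9.83 p [478.5 112.2 140.2] yaw21.79 F [-2.7 -1.8  8.4] M [-0.484  0.524  0.05 ] g0.124 91
```

```bash
for i in 1; do
python3 -m creep '[0,0,0.0007,0,0,0, 0,0,0.0007,0,0,0]' >/dev/null; bash m.sh
python3 -m creep '[0,0,0.0007,0,0,0, 0,0,0.0007,0,0,0]' >/dev/null; bash m.sh
done
```

```text
t10.00 p [478.6 112.2 139.6] yaw21.79 F [-3.2 -2.  10.1] M [-0.438  0.573 -0.008] g0.128 91
t10.17 p [478.6 112.2 139.4] yaw21.79 F [-3.7 -2.6 15.1] M [-0.531  0.955  0.017] g0.129 92
```

```bash
for i in 1; do
python3 -m creep '[0,0,0.0002,0,0,0, 0,0,0.0002,0,0,0]' >/dev/null; bash m.sh
python3 -m creep '[0,0,0,0,0,-0.025, 0,0,0,0,0,-0.05]' >/dev/null; bash m.sh
python3 -m creep '[0,0,0,0,0,-0.025, 0,0,0,0,0,-0.05]' >/dev/null; bash m.sh
done
```

```text
t10.33 p [478.6 112.1 139.4] yaw21.79 F [-4.8 -2.1 17.2] M [-0.631  1.165 -0.013] g0.132 92
t10.50 p [479.  112.4 139.4] yaw24.72 F [-2.7 -1.2 15. ] M [-0.238  0.776 -0.066] g0.128 92
t10.67 p [479.2 112.6 139.5] yaw27.59 F [-1.5 -1.2 14.3] M [-0.051  0.527 -0.057] g0.132 92
```

```bash
for i in 1; do
python3 -m creep '[0,0,0,0,0,-0.04, 0,0,0,0,0,-0.08]' >/dev/null; bash m.sh
python3 -m creep '[0,0,0,0,0,-0.04, 0,0,0,0,0,-0.08]' >/dev/null; bash m.sh
python3 -m creep '[0,0,0,0,0,-0.04, 0,0,0,0,0,-0.08]' >/dev/null; bash m.sh
done
```

```text
t10.83 p [479.4 112.7 139.5] yaw32.22 F [-1.7  0.  13.7] M [ 0.042  0.435 -0.074] g0.128 92
t11.00 p [479.5 112.7 139.5] yaw36.80 F [-1.1 -0.1 14. ] M [ 0.057  0.42  -0.092] g0.127 92
t11.17 p [479.5 112.7 139.5] yaw41.38 F [-1.8 -0.4 14.9] M [-0.007  0.396 -0.108] g0.131 92
```

```bash
for i in 1; do
python3 -m creep '[0,0,0,0,0,-0.04, 0,0,0,0,0,-0.08]' >/dev/null; bash m.sh
python3 -m creep '[0,0,0,0,0,-0.04, 0,0,0,0,0,-0.08]' >/dev/null; bash m.sh
python3 -m creep '[0,0,0,0,0,-0.04, 0,0,0,0,0,-0.08]' >/dev/null; bash m.sh
python3 -m creep '[0,0,0,0,0,-0.04, 0,0,0,0,0,-0.08]' >/dev/null; bash m.sh
done
```

```text
t11.33 p [479.5 112.7 139.5] yaw45.97 F [-1.4  0.6 13.9] M [-0.075  0.42  -0.085] g0.128 92
t11.50 p [479.4 112.6 139.4] yaw50.55 F [-2.1 -0.  14.4] M [-0.042  0.508 -0.129] g0.127 92
t11.67 p [479.3 112.7 139.5] yaw55.14 F [-1.4 -0.2 15. ] M [ 0.007  0.601 -0.113] g0.125 92
t11.83 p [479.2 112.7 139.5] yaw59.72 F [-2.7  0.2 14.1] M [-0.042  0.659 -0.073] g0.131 92
```

```bash
for i in 1; do
python3 -m creep '[0,0,0,0,0,-0.035, 0,0,0,0,0,-0.07]' >/dev/null; bash m.sh
python3 -m creep '[0,0,0,0,0,-0.03, 0,0,0,0,0,-0.06, 0,0,0,0,0,-0.06]' >/dev/null; bash m.sh
python3 -m creep '[0,0,-0.001,0,0,0, 0,0,-0.002,0,0,0]' >/dev/null; bash m.sh
python3 -m creep '[0,0,-0.001,0,0,0, 0,0,-0.002,0,0,0]' >/dev/null; bash m.sh
python3 -m creep '[0,0,-0.001,0,0,0, 0,0,-0.002,0,0,0]' >/dev/null; bash m.sh
done
```

```text
t12.00 p [479.1 112.7 139.4] yaw63.72 F [-3.6 -0.4 14.6] M [ 0.03   0.749 -0.059] g0.132 92
t12.25 p [478.9 112.8 139.5] yaw67.17 F [-3.5  0.5 16.2] M [ 0.143  0.983 -0.094] g0.129 92
t12.42 p [478.7 112.7 140.7] yaw67.06 F [-1.4  0.9  5.2] M [ 0.24   0.246 -0.099] g0.127 91
t12.58 p [478.7 112.7 142.5] yaw67.06 F [0.2 1.9 3.3] M [ 0.316  0.199 -0.103] g0.133 91
t12.75 p [478.6 112.6 144.3] yaw67.06 F [-0.2  2.4  3.9] M [ 0.625  0.099 -0.115] g0.129 90
```

```bash
for i in 1; do
python3 -m creep '[0,0,-0.001,0,0,0, 0,0,-0.002,0,0,0]' >/dev/null; bash m.sh
python3 -m creep '[0,0,-0.001,0,0,0, 0,0,-0.0015,0,0,0]' >/dev/null; bash m.sh
python3 -m creep '[0,0,-0.001,0,0,0, 0,0,-0.0015,0,0,0]' >/dev/null; bash m.sh
done
```

```text
t12.92 p [478.4 112.5 146. ] yaw67.06 F [0.1 3.  2.9] M [ 0.809  0.055 -0.065] g0.125 90
t13.08 p [478.2 112.3 147.5] yaw67.05 F [-0.4  1.7  2.2] M [ 0.747  0.144 -0.061] g0.129 90
t13.25 p [478.1 112.1 148.9] yaw67.05 F [-0.4  3.4  1.6] M [ 0.641  0.242 -0.046] g0.129 90
```

```bash
for i in 1; do
python3 -m creep '[0,0,-0.0015,0,0,0, 0,0,-0.003,0,0,0]' >/dev/null; bash m.sh
python3 -m creep '[0,0,-0.002,0,0,0, 0,0,-0.004,0,0,0]' >/dev/null; bash m.sh
python3 -m creep '[0,0,-0.003,0,0,0, 0,0,-0.006,0,0,0]' >/dev/null; bash m.sh
done
```

```text
t13.42 p [478.1 112.  151.8] yaw67.04 F [-0.8  1.2  0.1] M [ 0.295  0.064 -0.01 ] g0.128 90
t13.58 p [478.1 111.8 155.8] yaw67.04 F [-0.3 -0.2 -1.1] M [-0.005 -0.003  0.004] g0.132 90
t13.75 p [478.2 112.  162. ] yaw67.04 F [ 0.5  0.  -1.8] M [-0.043  0.055  0.003] g0.131 90
```

```bash
python3 -m creep '[0,0,-0.008,0,0,0, 0,0,-0.018,0,0,0, 0,0,-0.03,0,0,0, 0,0,-0.04,0,0,0, 0,0,-0.046,0,0,0, 0,0,-0.048,0,0,0]' >/dev/null; bash m.sh
python3 -m creep '[0.01,-0.005,0,0,0,0, 0.03,-0.0144,0,0,0,0, 0.06,-0.0287,0,0,0,0, 0.09,-0.043,0,0,0,0, 0.12,-0.0574,0,0,0,0, 0.15,-0.0718,0,0,0,0, 0.18,-0.086,0,0,0,0, 0.21,-0.1005,0,0,0,0, 0.24,-0.115,0,0,0,0, 0.27,-0.129,0,0,0,0, 0.295,-0.141,0,0,0,0, 0.305,-0.146,0,0,0,0]' >/dev/null
python3 -m creep '[0,0,0,0,0,0, 0,0,0.01,0,0,0, 0,0,0.025,0,0,0, 0,0,0.04,0,0,0, 0,0,0.055,0,0,0, 0,0,0.07,0,0,0, 0,0,0.08,0,0,0, 0,0,0.085,0,0,0]' >/dev/null; bash m.sh
python3 - <<'E'
from workcell import ctrl
from h import *
c=ctrl.capture("scene");cv2.imwrite("pics/c4.png",cv2.resize(c["frame"][130:250,160:300],None,fx=5,fy=5,interpolation=cv2.INTER_CUBIC))
E
```

```text
t14.25 p [478.9 112.3 211.4] yaw67.05 F [ 0.3 -0.7 -1.1] M [ 0.006 -0.018 -0.026] g0.131 90
t15.92 p [ 492.8 -224.   123.1] yaw67.13 F [ 0.  -0.2 -1. ] M [-0.035  0.03   0.028] g0.132 90
```

View pics/c4.png

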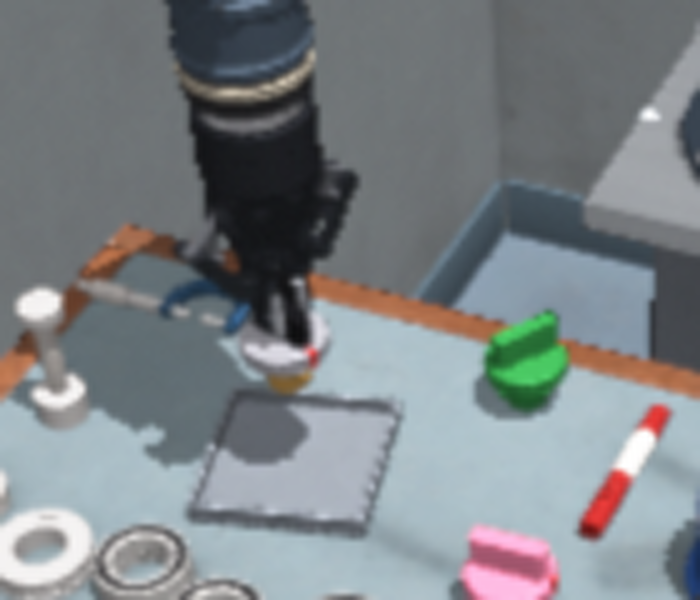

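The cap is held upright above the tray (foot at scene ≈(218,206)), and the tray is clear. I go down in stages, feeling for the floor.

```bash
python3 -m creep '[0,0,0.01,0,0,0, 0,0,0.022,0,0,0, 0,0,0.034,0,0,0, 0,0,0.046,0,0,0, 0,0,0.055,0,0,0, 0,0,0.06,0,0,0, 0,0,0.064,0,0,0, 0,0,0.064,0,0,0]' >/dev/null; bash m.sh
python3 -m creep '[0,0,0.001,0,0,0, 0,0,0.002,0,0,0]' >/dev/null; bash m.sh
python3 -m creep '[0,0,0.001,0,0,0, 0,0,0.002,0,0,0]' >/dev/null; bash m.sh
python3 -m creep '[0,0,0.001,0,0,0, 0,0,0.001,0,0,0]' >/dev/null; bash m.sh
```

```text
t16.63 p [ 493.6 -225.5   60.4] yaw67.05 F [ 0.5 -0.3 -1.4] M [-0.021 -0.009  0.031] g0.126 90
t16.80 p [ 494.2 -225.8   59.4] yaw67.05 F [-0.2  0.1 -2.2] M [ 0.023  0.051 -0.008] g0.130 90
t16.97 p [ 494.  -225.7   57.2] yaw67.05 F [-0.1 -0.2 -1.9] M [0.049 0.026 0.014] g0.124 90
t17.13 p [ 493.7 -225.6   55.8] yaw67.05 F [ 0.2  0.3 -1.8] M [-0.016  0.024  0.015] g0.130 90
```

```bash
python3 -m creep '[0,0,0.001,0,0,0, 0,0,0.002,0,0,0]' >/dev/null; bash m.sh
python3 -m creep '[0,0,0.001,0,0,0, 0,0,0.0015,0,0,0]' >/dev/null; bash m.sh
python3 -m creep '[0,0,0.0005,0,0,0, 0,0,0.001,0,0,0]' >/dev/null; bash m.sh
python3 -m creep '[0,0,0.0005,0,0,0, 0,0,0.0005,0,0,0]' >/dev/null; bash m.sh
```

```text
t17.30 p [ 493.9 -225.6   53.9] yaw67.05 F [ 0.1 -0.3 -0.8] M [ 0.002 -0.034 -0.029] g0.128 90
t17.47 p [ 493.7 -225.6   52.2] yaw67.05 F [-1.8  0.5 -1.4] M [-0.032 -0.004 -0.06 ] g0.132 90
t17.63 p [ 493.8 -225.6   51.3] yaw67.05 F [-0.4  1.4 -1.4] M [ 0.02  -0.081  0.02 ] g0.131 90
t17.80 p [ 493.8 -225.6   50.9] yaw67.05 F [-0.5  0.5 -1.3] M [-0.054  0.049  0.005] g0.132 90
```

```bash
python3 -m creep '[0,0,0.0005,0,0,0, 0,0,0.0005,0,0,0]' >/dev/null; bash m.sh
python3 -m creep '[0,0,0.0005,0,0,0, 0,0,0.0005,0,0,0]' >/dev/null; bash m.sh
python3 -m creep '[0,0,0.0005,0,0,0, 0,0,0.0005,0,0,0]' >/dev/null; bash m.sh
```

```text
t17.97 p [ 493.9 -225.6   50.8] yaw67.05 F [0.5 0.  4.4] M [0.141 0.33  0.007] g0.126 90
t18.13 p [ 494.  -225.7   50.8] yaw67.05 F [-2.5  1.5  9.1] M [0.281 0.675 0.013] g0.130 91
t18.30 p [ 494.1 -225.7   50.8] yaw67.05 F [-3.9  0.9 16. ] M [0.479 1.07  0.009] g0.130 92
```

The foot is on the floor. I ease off, then open and rise.

```bash
python3 -m creep '[0,0,-0.0006,0,0,0, 0,0,-0.0011,0,0,0, 0,0,-0.0011,0,0,0]' - 40 >/dev/null; bash m.sh
python3 -m creep '[0,0,0,0,0,0, 0,0,0,0,0,0, 0,0,0,0,0,0, 0,0,0,0,0,0, 0,0,0,0,0,0]' 0.035 >/dev/null; bash m.sh
python3 -m creep '[0,0,-0.005,0,0,0, 0,0,-0.012,0,0,0, 0,0,-0.025,0,0,0, 0,0,-0.045,0,0,0, 0,0,-0.07,0,0,0, 0,0,-0.09,0,0,0, 0,0,-0.11,0,0,0, 0,0,-0.12,0,0,0, 0,0,-0.12,0,0,0, 0,0,-0.12,0,0,0]' >/dev/null; bash m.sh
python3 - <<'E'
from workcell import ctrl
from h import *
c=ctrl.capture("scene");cv2.imwrite("pics/c5.png",cv2.resize(c["frame"][130:280,150:350],None,fx=4,fy=4,interpolation=cv2.INTER_CUBIC))
E
```

```text
t18.55 p [ 493.9 -225.6   50.8] yaw67.05 F [-1.9  1.3  5.9] M [0.197 0.494 0.016] g0.130 91
t18.97 p [ 493.7 -225.6   50.3] yaw67.05 F [ 0.2  0.6 -0. ] M [0.049 0.055 0.005] g0.412 0
t19.80 p [ 493.9 -225.6  170.6] yaw67.05 F [ 0.7 -0.2 -0.7] M [ 0.012 -0.019 -0.022] g0.411 0
```

View pics/c5.png

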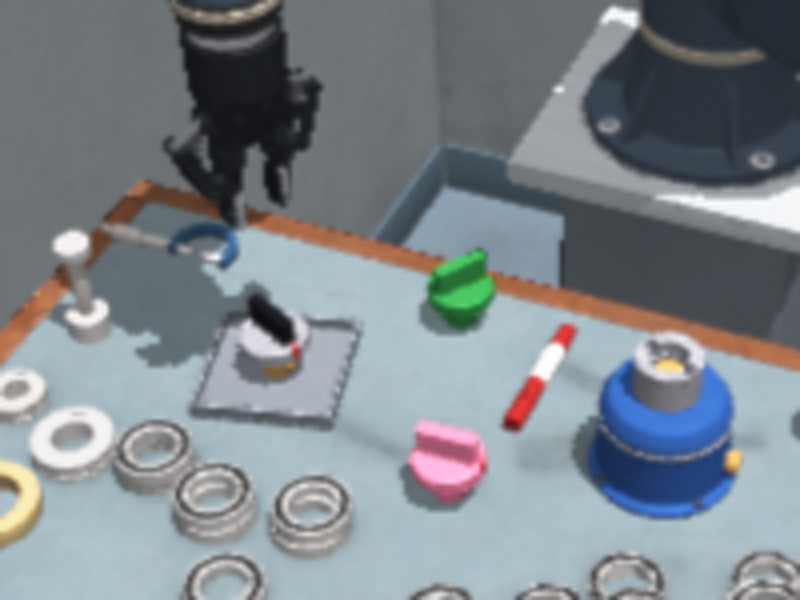

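The cap stands upright near the middle of the tray (foot at scene ≈(220,222)). The gripper is clear and the bystanders have not moved.

```bash
python3 -c "
from workcell import ctrl
print(ctrl.close_job())"
```

```text
the job is handed in; nothing more can be done
None
```

I unlocked the cap by feel, lifted it out and set it upright in the grey tray, then released it and handed the job in; the hand-in call returned no verdict.

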